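# One click on the lost speaker's dial, then try it

### The arm

A 7-joint arm with a two-finger parallel gripper is mounted at the origin on the work surface. World frame = base frame: x ahead of the robot, y to its left, z up, the work surface at z = 0. Lengths are in m, angles in rad, forces in N, time in s.
With the tool pointing down it reaches from about 0.35 to 0.775 m from the base axis. Payload 3.1 kg.
Tool frame: the origin (TCP) lies at the very end of the fingers, on their centre line; the grasp point (between the pads) lies 19 mm behind it; x points along the fingers, y is the direction in which the jaws open and shut, and the axes are right-handed (so a half turn about x gives the same grasp; the last joint's range is limited). The gripper opens to 85 mm and grips with 20 to 120 N. Pads are 22 mm wide; open, the fingers measure 114 mm over their backs; the gripper's body (76 mm by 85 mm) begins 54 mm behind the grasp point. The pads swing forward as they close: fully open they stand 13 mm farther back than shut.
Start: joints at [1.071, 0.311, 0.014, 1.512, -0.004, 1.319, -0.027], TCP at [0.243, -0.493, 0.231] pointing down, gripper open.
Joint ranges: [-2.7, 2.7], [-0.3, 1.91], [-1.27, 1.3], [0.12, 2.57], [-1.44, 4.58], [0.2, 2.03], [-3.05, 3.05]. Speed limits (rad/s): [2.79, 2.79, 3.14, 3.14, 3.14, 3.14, 3.14].

### API

Orientations are given as a unit quaternion [x, y, z, w].
In Python, from rig import r, optics gives the robot as it stands.
- The arm moves only by the tool play_rows, never from a script. Its argument "plan" is a list of rows, each a list of 3 entries, a list of its own where there are three numbers: the closure, from 0 (fully open) to 1 (shut), then the shift along the world's x, y, z in mm, then the turn about the world's z in degrees. A call has 1 to 8 rows; each row is the pose to reach, as a shift and turn from the pose commanded when the call began; what a row does not reach only later rows make up. A row lasts 1/10 s, in which the tool goes at most 50 mm and 8.59 degrees, less where a joint would pass 70% of its speed; a pose out of reach is approached as far as the arm can. A call with a gripper value outside its range is refused whole. The fingers move at their own pace and stop on an object; "newtons" is the grip in N (left out, the last holds). Time passes only in rows, so rows that repeat a pose let the fingers close. It gives the time, the measured TCP pose, the force and the opening at its end, in the units of the state.
- r.observe(): the state, without advancing time (a new reading comes with each control period).
- optics.read_camera(name): name is "scene" or "top" or "wrist"; returns the picture (384x512x3 uint8, red, green, blue); there is no depth.
- optics.calibration(name): a dict with "mtx" (3x3 intrinsics, pixels), "cam_to_world" (4x4, takes a point from camera to world coordinates). Camera axes: x right, y down, z forward; pixel columns grow to the right and rows downward; lengths in m; the calibration is good to about 2 mm. A picture is of the moment at which its call begins: read the wrist's pose just before it. calibration takes no time and is no camera call; for the wrist camera it gives the pose at the moment of the call.
- r.job_done(): hands the job in, once; it reports no verdict.
The state is a dict: "t": time; "q": joint angles; "joint_velocities": joint speeds; "joint_torque": joint torques, N m; "position": TCP position; "tcp_rot": TCP orientation; "force": force on the tool from outside, world axes, zero at the start; "torque": the same for the moment, N m; "gripper_width": finger opening in m.
Only numpy, scipy, OpenCV 4.12 (cv2) and the standard library are available. Lean on these libraries where they do the work, as an engineer would, in place of code of your own. Each camera call takes 0.05 s, during which the arm holds its last target.

### The job

Someone has handed in a wireless speaker and we want to know whether it still works. With a fingertip, without gripping anything, rub the big knurled dial on its top clockwise (seen from above) by one click, from the first dot so that it rests in the middle position and not the third, then press the round push button right down and let it go. Leave the small tone knob and the other lost things alone, and do not lift the speaker or shove it out of its place.

Things in the scene. Friction and masses are not known exactly. Their poses are not given: they have to be found in the camera images.
- speaker: loose wireless speaker, about 1.5 kg, a wood-cased box lying flat on a rubber foot: 140 (its x) by 230 (its y) by 70 mm high; origin at the centre of its underside, z up; its -x side (grey cloth grille) faces roughly towards the robot. On its flat top at z = 70 mm: the big dial at x 0, y +45 mm; the round push button at x -35, y -65 mm; the small tone knob at x +35, y -65 mm. Three white flush dots on the case, 61 mm from the dial's axis, mark the three positions
- dial (a joint): turn of the big knurled aluminium dial, rad, growing clockwise seen from above. Three sprung click positions: 0 (first dot, where it starts, within 0.04), 0.7 (middle dot, the one towards the case's -x side) and 1.4 (third dot). Left alone it springs into the nearest one; the crests lie at 0.35 and 1.05. Turning it over a crest takes about 0.08 N m, and about 0.03 N m more per rad/s of turning speed; stops just beyond the end positions
- dial_face (a point): centre of the flat top face of the dial, on its axis, 90 mm above the table: a disc 104 mm in diameter and 20 mm thick, rim knurled, top plain and flat (a black inlaid line from 19 mm to 49 mm from the axis points at the present dot; nothing stands up from it). The point's axes turn with the dial, z up
- play (a joint): travel of the round push button, m, 0 up, growing to 0.006 fully down; a spring of 4 N at full travel lifts it again
- play_top (a point): centre of the top of the round grey push button, 26 mm in diameter, pressed straight down
- tone (a joint): turn of the small tone knob, rad, starts at 0; to be left alone
- tone_top (a point): centre of the top of the small aluminium tone knob, 22 mm in diameter, 16 mm high, 70 mm from the push button on the far side of the case
- skittle_mid (a point): loose wooden skittle, 140 mm tall, 56 mm in diameter, standing behind the speaker; point half-way up. Leave alone
- yoyo: loose steel yo-yo lying flat in front of the speaker, 56 mm in diameter, 32 mm high; origin at the centre of its underside. Leave alone
- tin: loose navy pencil case tin lying flat beside the speaker's dial end, 203 (its x) by 73 by 32 mm high; origin at the centre of its underside. Leave alone
- can: loose green toy watering can, 84 mm in diameter, 80 mm high with a spout along its +x to 115 mm from its axis and 93 mm high and a handle along -x to 84 mm; origin at the centre of its underside. Leave alone

How it is judged:
On the way, in this order (a step that is already met when the one before it is completed fails the run):
1. the dial rests in the middle position, one click clockwise of the first, with the button up (value of joint dial between 0.56 and 0.84 rad and value of joint play below 0.002 m), for 0.3 s.
2. the round button is pressed down with the dial in the middle position (value of joint dial between 0.56 and 0.84 rad and value of joint play above 0.0045 m), for 0.05 s.
At the end, for the whole second after the job is handed in: dial within 0.14 rad of the middle position (0.7 rad), round button up again, speaker level on the table and at rest within 30 mm of where it began (value of joint dial between 0.56 and 0.84 rad and value of joint play below 0.0015 m and height (world z) of speaker below 0.008 m and distance of speaker from where it was at the start of the episode below 0.03 m and angle between speaker's own z axis and vertical below 0.05 rad and linear speed of speaker below 0.02 m/s); the robot touches nothing.
It fails at once if the dial is turned on past the middle position, towards the third (value of joint dial above 1.15 rad).
It fails at once if the tone knob is turned by more than 0.35 rad (value of joint tone above 0.35 rad or value of joint tone below -0.35 rad).
It fails at once if the speaker is lifted or shoved more than 40 mm (height (world z) of speaker above 0.015 m or distance of speaker from where it was at the start of the episode above 0.04 m).
It fails at once if another lost thing is lifted, knocked over or moved by more than 25 mm (distance of any of skittle_mid, yoyo, tin, can from where it was at the start of the episode above 0.025 m).
It also fails if it takes over 38 s, if anything falls off the work surface, if the arm or the gripper's body presses on something with over 40 N, if the wrist force passes 120 N, or if a joint passes its speed limit or range.

## Working session

There is one attempt and no reset: what is moved stays moved. The work goes in short steps, Python scripts to look and compute and a tool call to move; the robot and the scene stay as the last step left them, time stands still between calls to the robot, and variables do not carry over. Pictures are saved under pics/ and viewed, and the job is handed in when it is done.

Besides the shell and the picture viewer there is one more tool, called after "Emit:" by a JSON object that holds its "method" and its "body", one argument or row to a line. play_rows: Moves the arm, as the interface text tells. Its arguments: {"type":"object","properties":{"plan":{"type":"array","items":{"type":"array"}},"newtons":{"type":"number"}},"required":["plan"]}

```bash
mkdir -p pics; ls; python3 - <<'E'
from rig import r, optics
import cv2
s=r.observe();print(s)
for n in("scene","top"):
    im=optics.read_camera(n);cv2.imwrite(f"pics/{n}0.png",im[:,:,::-1])
    c=optics.calibration(n);print(n,c)
E
```

```text
pics
{'t': 0.0, 'q': array([ 1.0713022 ,  0.31172661,  0.01399781,  1.51305665, -0.00440707,
        1.31919639, -0.02716944]), 'joint_velocities': array([ 0.00011994, -0.00048509,  0.0006025 ,  0.00019027, -0.00140232,
       -0.00158905,  0.00062096]), 'joint_torque': array([-2.12961199e-04, -3.79916632e+01,  1.45784821e-01, -2.30589187e+01,
        1.21436524e-02,  1.36615627e-02,  3.05312221e-05]), 'position': array([ 0.24277179, -0.49270774,  0.23022073]), 'tcp_rot': array([-0.68843463, -0.16128269,  0.68887534, -0.15967597]), 'force': array([-0.27033117, -0.80052329,  0.71009454]), 'torque': array([ 0.01221084, -0.03504713,  0.00407511]), 'gripper_width': 0.08557293090294738}
scene {'mtx': array([[382.42154704,   0.        , 258.73219685],
       [  0.        , 382.42154704, 190.30808207],
       [  0.        ,   0.        ,   1.        ]]), 'cam_to_world': array([[-0.76913739,  0.44085532, -0.4626816 ,  1.07054693],
       [ 0.63907662,  0.52721366, -0.56002396,  0.46725696],
       [-0.00295748, -0.72642436, -0.68724006,  0.78800514],
       [ 0.        ,  0.        ,  0.        ,  1.        ]])}
top {'mtx': array([[398.37047079,   0.        , 257.55728463],
       [  0.        , 398.37047079, 189.67673621],
       [  0.        ,   0.        ,   1.        ]]), 'cam_to_world': array([[-0.02477289, -0.98609377,  0.16433317,  0.41070764],
       [-0.99943774,  0.02071436, -0.02636512, -0.06976208],
       [ 0.02259443, -0.16489391, -0.98605248,  1.14336393],
       [ 0.        ,  0.        ,  0.        ,  1.        ]])}
```

View pics/top0.png

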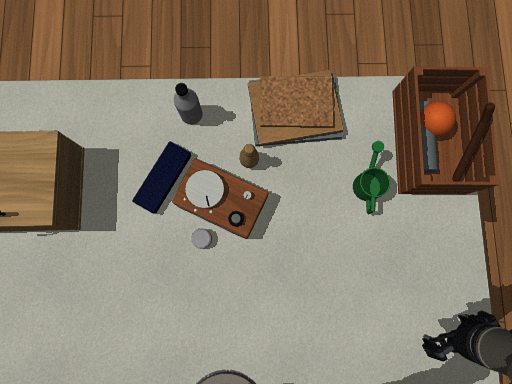

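View pics/scene0.png

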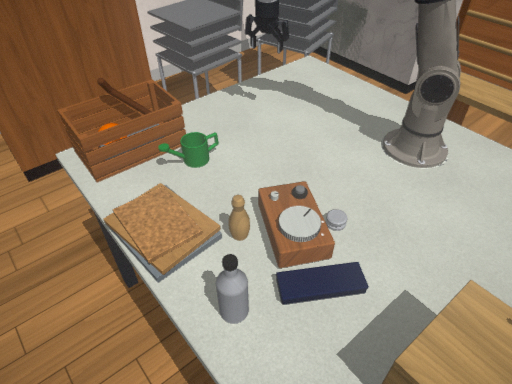

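```bash
python3 - <<'E'
import cv2
im=cv2.imread("pics/top0.png")
cv2.imwrite("pics/top0c.png",cv2.resize(im[100:250,180:380],None,fx=4,fy=4,interpolation=cv2.INTER_CUBIC))
E
```

```text
(no output)
```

View pics/top0c.png

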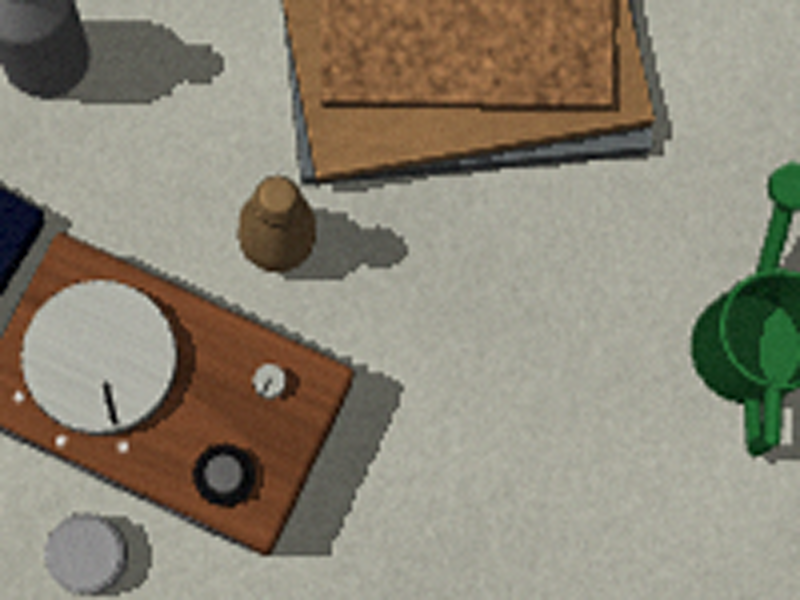

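The crop shows the dial centre near px (204.7,189), the button at (235.7,218.5) and the tone knob at (247,195). The dots are at (210.7,211.7) [first, where the line points], (195.2,210.2) [middle] and (184.5,199.2) [third]. Next I turn these into world positions.

```bash
cat > h.py <<'E'
import numpy as np
def px2w(c,u,v,z):
    K=c["mtx"];T=c["cam_to_world"]
    d=T[:3,:3]@np.linalg.solve(K,[u,v,1]);o=T[:3,3]
    return o+d*(z-o[2])/d[2]
def w2px(c,p):
    T=np.linalg.inv(c["cam_to_world"]);q=c["mtx"]@(T[:3,:3]@p+T[:3,3]);return q[:2]/q[2]
E
python3 - <<'E'
from rig import r, optics
from h import *
import cv2
from scipy.optimize import least_squares
c=optics.calibration("top")
f=lambda a,b:(180+(a+.5)/4-.5,100+(b+.5)/4-.5)
P={"dial":(99,356,.09,0,.045),"d2":(61,441,.07,-.061,.045),"d1":(123,447,.07,-.061*np.cos(.7),.045-.061*np.sin(.7)),"d3":(18,397,.07,-.061*np.cos(.7),.045+.061*np.sin(.7)),
"tone":(269,379,.086,.035,-.065),"cr":(352,371,.07,.07,-.115),"cn":(268,552,.07,-.07,-.115)}
W={}
for k,(a,b,z,x,y) in P.items():
    W[k]=px2w(c,*f(a,b),z);print(k,W[k].round(4))
for n,(a,b,z) in {"button":(223,473,.075),"yoyo":(85,553,.032)}.items(): print(n,px2w(c,*f(a,b),z).round(4))
L=np.array([[p[3],p[4]] for p in P.values()]);Q=np.array([W[k][:2] for k in P])
def res(s):
    R=np.array([[np.cos(s[2]),-np.sin(s[2])],[np.sin(s[2]),np.cos(s[2])]]);return (L@R.T+s[:2]-Q).ravel()
s=least_squares(res,[.5,0,0]);print(s.x,(1000*s.fun.reshape(-1,2)).round(1))
s=s.x;R=np.array([[np.cos(s[2]),-np.sin(s[2])],[np.sin(s[2]),np.cos(s[2])]])
for n,p in {"dial":(0,.045),"but":(-.035,-.065)}.items():print(n,R@p+s[:2])
sc=optics.calibration("scene")
for n,p in {"dial":(0,.045,.09),"tone":(.035,-.065,.086),"but":(-.035,-.065,.075)}.items():
    w=np.r_[R@p[:2]+s[:2],p[2]];print(n,w2px(sc,w))
im=cv2.imread("pics/scene0.png")
cv2.imwrite("pics/s0c.png",cv2.resize(im[160:280,220:380],None,fx=5,fy=5,interpolation=cv2.INTER_CUBIC))
E
```

```text
dial [0.5921 0.0442 0.09  ]
d2 [0.5379 0.0721 0.07  ]
d1 [0.5329 0.0304 0.07  ]
d3 [0.5685 0.1012 0.07  ]
tone [ 0.5747 -0.069   0.086 ]
cr [ 0.5815 -0.1258  0.07  ]
cn [ 0.4601 -0.066   0.07  ]
button [ 0.5133 -0.0369  0.075 ]
yoyo [0.4642 0.0606 0.032 ]
[ 0.57228152  0.0052174  -0.46523529] [[ 0.4  1.2]
 [ 0.1  0.7]
 [ 0.3  0.8]
 [-0.1  0.3]
 [-0.3  0.5]
 [ 1.7 -3.2]
 [-2.  -0.2]]
dial [0.59247001 0.04543462]
but [ 0.5118403  -0.03717198]
dial [299.61946884 220.46298724]
tone [274.31590736 193.60532505]
but [299.33415405 192.41999777]
```

View pics/s0c.png

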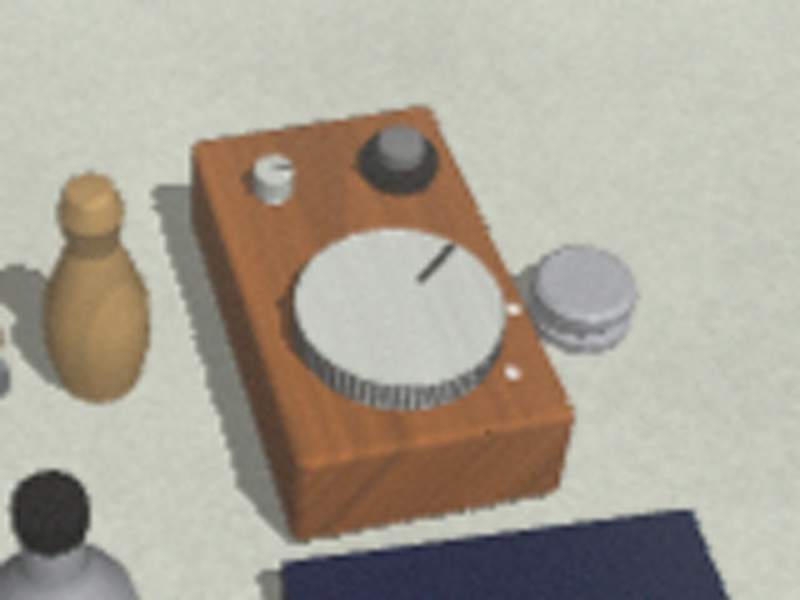

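Emit:
{"method": "play_rows", "body": {
  "plan": [
    [1,[20,33,0],0],
    [1,[41,68,0],0],
    [1,[62,103,0],0],
    [1,[83,138,0],0],
    [1,[104,173,0],0],
    [1,[125,208,0],0],
    [1,[146,243,0],0],
    [1,[160,270,0],0]
  ],
  "newtons": 40
}}

```text
t: 0.9
position: [0.4042, -0.2203, 0.231]
tcp_rot: [0.689, 0.162, -0.688, 0.161]
force: [0.1, 0.5, 0.3]
gripper_width: 0.0003
```

Emit:
{"method": "play_rows", "body": {
  "plan": [
    [1,[20,33,0],0],
    [1,[41,68,0],0],
    [1,[62,103,0],0],
    [1,[83,138,0],0],
    [1,[104,173,0],0],
    [1,[125,208,-30],0],
    [1,[146,240,-70],0],
    [1,[156,256,-100],0]
  ]
}}

```text
t: 1.7
position: [0.56, 0.036, 0.13]
tcp_rot: [0.689, 0.162, -0.688, 0.161]
force: [-0.2, -0.4, 0.0]
gripper_width: -0.0
```

```bash
python3 - <<'E'
from rig import r, optics
import cv2,numpy as np
from scipy.spatial.transform import Rotation as R
s=r.observe();print(s["t"],s["position"],s["force"],s["q"].round(2),R.from_quat(s["tcp_rot"]).as_matrix().round(2))
a=optics.read_camera("wrist");b=optics.read_camera("scene")
b=cv2.resize(b[120:280,200:400],None,fx=2,fy=2)
cv2.imwrite("pics/w1.png",a[:,:,::-1]);cv2.imwrite("pics/s1.png",b[:,:,::-1])
E
```

```text
1.7 [0.55995498 0.03603399 0.12995962] [-0.17364822 -0.42395526  0.04598752] [ 0.19  0.44 -0.39  1.62  0.18  1.12 -1.35] [[ 0.    0.44 -0.9 ]
 [ 0.   -0.9  -0.44]
 [-1.   -0.   -0.  ]]
```

View pics/w1.png

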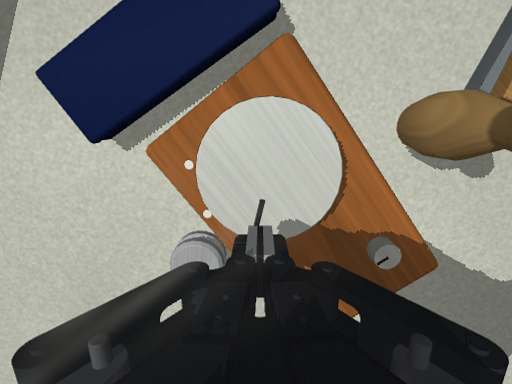

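View pics/s1.png

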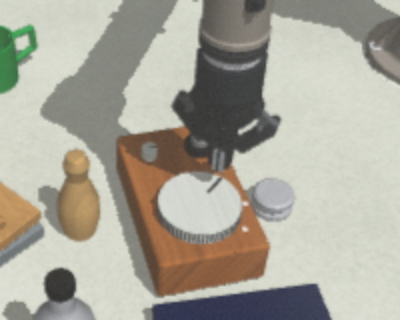

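Both views put the fingertip over the dial's near edge, next to the line, with the dial still at the first dot. I'll descend in small steps until it touches.

Emit:
{"method": "play_rows", "body": {
  "plan": [
    [1,[0,0,-25],0],
    [1,[0,0,-35],0],
    [1,[0,0,-38],0],
    [1,[0,0,-39],0],
    [1,[0,0,-40],0],
    [1,[0,0,-41],0],
    [1,[0,0,-41],0]
  ]
}}

```text
t: 2.5
position: [0.5595, 0.0326, 0.091]
tcp_rot: [0.689, 0.16, -0.688, 0.161]
force: [-0.6, 0.2, 1.0]
gripper_width: -0.0004
```

Emit:
{"method": "play_rows", "body": {
  "plan": [
    [1,[0,0,-1],0],
    [1,[0,0,-2],0],
    [1,[0,0,-2],0]
  ]
}}

```text
t: 2.8
position: [0.5595, 0.0326, 0.0901]
tcp_rot: [0.689, 0.16, -0.688, 0.161]
force: [-3.3, -0.7, 8.7]
gripper_width: -0.0
```

Emit:
{"method": "play_rows", "body": {
  "plan": [
    [1,[0,0,-1],0],
    [1,[-0.8,2.3,-1],-4],
    [1,[-1.5,4.7,-1],-8],
    [1,[-1.9,7.1,-1],-12],
    [1,[-2.3,9.6,-1],-16],
    [1,[-2.4,12.1,-1],-20],
    [1,[-2.4,14.5,-1],-24],
    [1,[-2.4,14.5,-1],-24]
  ]
}}

```text
t: 3.6
position: [0.5582, 0.0472, 0.09]
tcp_rot: [0.708, 0.013, -0.706, 0.014]
force: [-2.5, 0.7, 10.3]
gripper_width: 0.0002
```

```bash
python3 - <<'E'
from rig import r, optics
import cv2,numpy as np
s=r.observe();print(s["t"],s["position"],s["force"],s["torque"])
a=optics.read_camera("wrist");b=optics.read_camera("scene")
b=cv2.resize(b[160:280,220:380],None,fx=4,fy=4)
cv2.imwrite("pics/w2.png",a[:,:,::-1]);cv2.imwrite("pics/s2.png",b[:,:,::-1])
E
```

```text
3.6 [0.55816612 0.04724284 0.09004114] [-2.5370852   0.73273431 10.27983755] [-0.2284779   0.49069068  0.00597668]
```

View pics/w2.png

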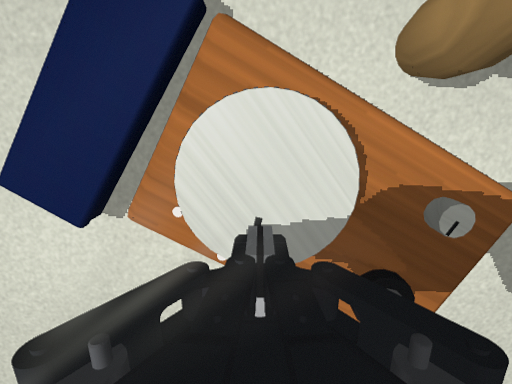

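View pics/s2.png

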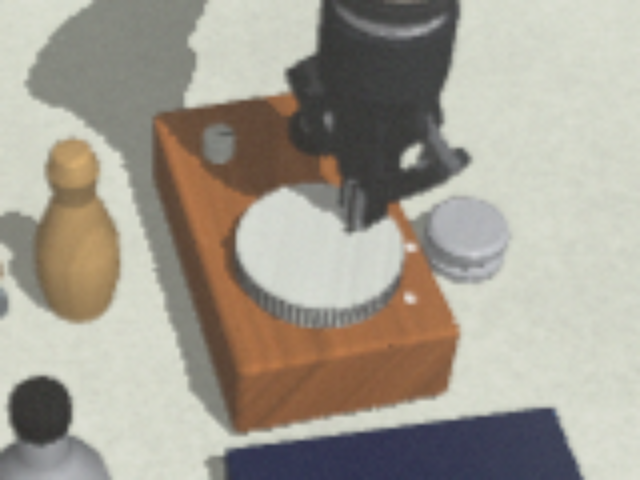

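The line has stayed under the finger, so the dial is following it without slip (about 24° so far). I'll do the remaining 16° and then lift off.

Emit:
{"method": "play_rows", "body": {
  "plan": [
    [1,[0.2,2.5,0],-4],
    [1,[0.6,4.9,0],-8],
    [1,[1.2,7.3,0],-12],
    [1,[1.9,9.7,0],-16],
    [1,[1.9,9.7,0],-16],
    [1,[1.9,9.7,4],-16],
    [1,[1.9,9.7,20],-16],
    [1,[-20,-20,50],-16]
  ]
}}

```text
t: 4.5
position: [0.5365, 0.0324, 0.1358]
tcp_rot: [-0.701, 0.08, 0.704, 0.083]
force: [0.2, -0.6, -0.6]
gripper_width: 0.0002
```

```bash
python3 - <<'E'
from rig import r, optics
import cv2,numpy as np
s=r.observe();print(s["t"],s["position"],s["force"],s["torque"])
a=optics.read_camera("wrist");b=optics.read_camera("scene");t=optics.read_camera("top")
b=cv2.resize(b[160:280,220:380],None,fx=4,fy=4)
t=cv2.resize(t[140:260,160:320],None,fx=4,fy=4)
cv2.imwrite("pics/w3.png",a[:,:,::-1]);cv2.imwrite("pics/s3.png",b[:,:,::-1]);cv2.imwrite("pics/t3.png",t[:,:,::-1])
E
```

```text
4.5 [0.53647444 0.03244262 0.13579971] [ 0.22634524 -0.55058817 -0.57777262] [-0.02617783  0.01725053  0.02078256]
```

View pics/w3.png

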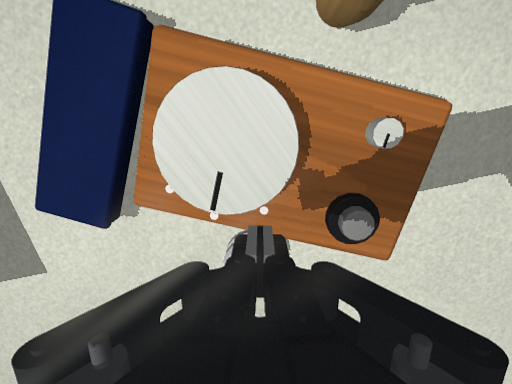

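View pics/s3.png

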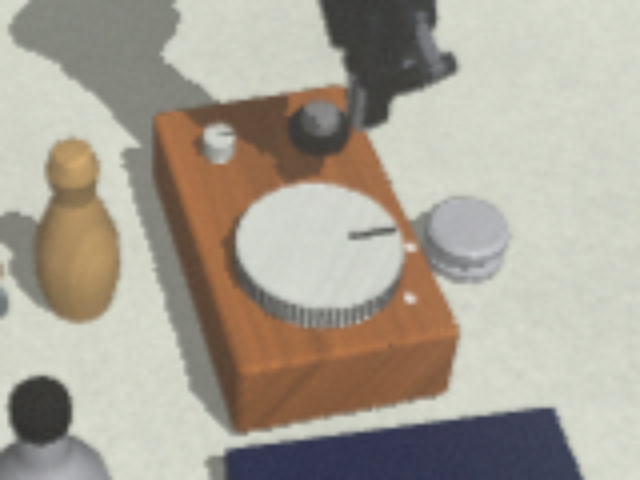

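View pics/t3.png

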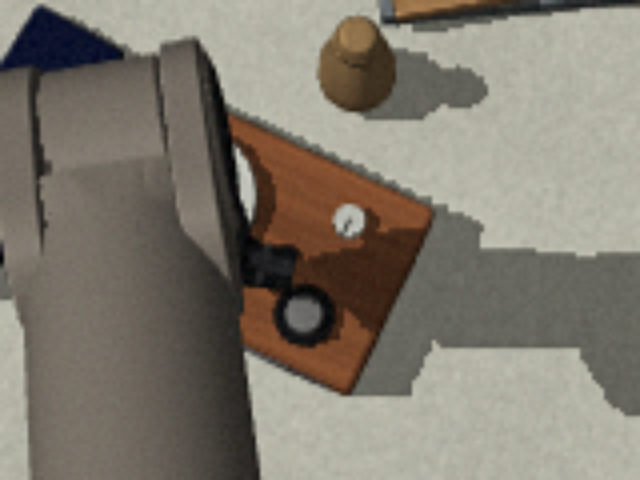

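The wrist view shows the line at (217,190) aimed at the middle dot (214,215). The speaker hasn't moved: the top view puts the knob and button at the same pixels as before. Next is the button.

Emit:
{"method": "play_rows", "body": {
  "plan": [
    [1,[-10,-25,0],0],
    [1,[-20,-50,0],0],
    [1,[-25,-65,0],0],
    [1,[-25,-65,-20],0],
    [1,[-25,-65,-36],0],
    [1,[-25,-65,-43],0],
    [1,[-25,-65,-46],0],
    [1,[-25,-65,-48],0]
  ]
}}

```text
t: 5.45
position: [0.5115, -0.0372, 0.0892]
tcp_rot: [-0.702, 0.084, 0.702, 0.085]
force: [-1.0, 0.5, 2.9]
gripper_width: -0.0
```

```bash
python3 - <<'E'
from rig import r, optics
import cv2,numpy as np
s=r.observe();print(s["t"],s["position"],s["force"],s["torque"])
b=optics.read_camera("scene")
b=cv2.resize(b[160:280,220:380],None,fx=5,fy=5)
cv2.imwrite("pics/s4.png",b[:,:,::-1])
E
```

```text
5.45 [ 0.51147916 -0.03717407  0.08921021] [-0.97740762  0.48627807  2.91546252] [0.07370214 0.33904852 0.05945339]
```

View pics/s4.png

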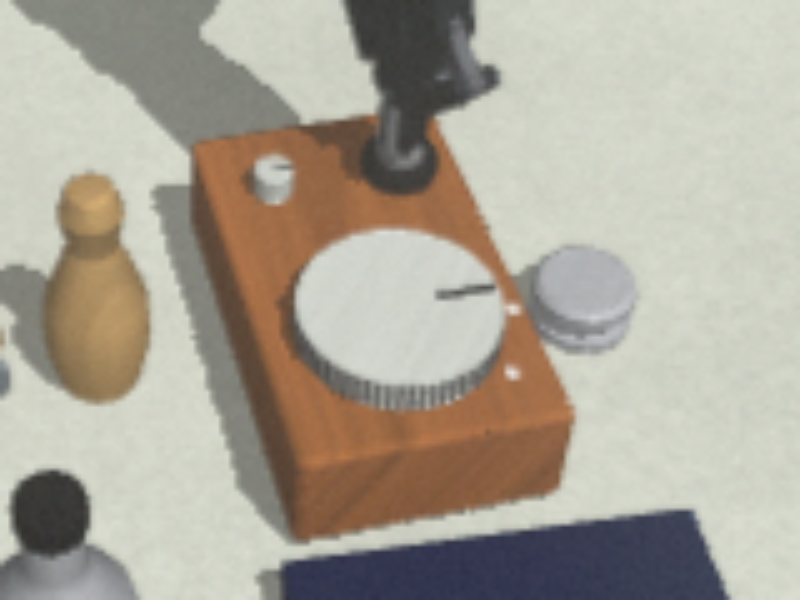

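The tip is on the button centre and just starting to press. I'll push it to the bottom.

Emit:
{"method": "play_rows", "body": {
  "plan": [
    [1,[0,0,-2],0],
    [1,[0,0,-4],0],
    [1,[0,0,-6],0],
    [1,[0,0,-6],0]
  ]
}}

```text
t: 5.9
position: [0.5122, -0.0374, 0.0859]
tcp_rot: [0.703, -0.085, -0.702, -0.085]
force: [-6.0, 1.0, 14.6]
gripper_width: -0.0
```

Emit:
{"method": "play_rows", "body": {
  "plan": [
    [1,[0,0,-1.5],0],
    [1,[0,0,-1.5],0],
    [1,[0,0,-1.5],0]
  ]
}}

```text
t: 6.2
position: [0.5123, -0.0373, 0.0857]
tcp_rot: [0.703, -0.085, -0.701, -0.085]
force: [-7.8, 0.9, 22.4]
gripper_width: 0.0004
```

```bash
python3 - <<'E'
from rig import r, optics
import cv2,numpy as np
s=r.observe();print(s["t"],s["position"],s["force"],s["torque"])
b=optics.read_camera("scene")
cv2.imwrite("pics/s5.png",cv2.resize(b[160:240,270:350],None,fx=7,fy=7)[:,:,::-1])
E
```

```text
6.2 [ 0.51231014 -0.03732645  0.08572219] [-7.78283985  0.93553689 22.35256397] [0.3158644  1.9760066  0.01762096]
```

View pics/s5.png

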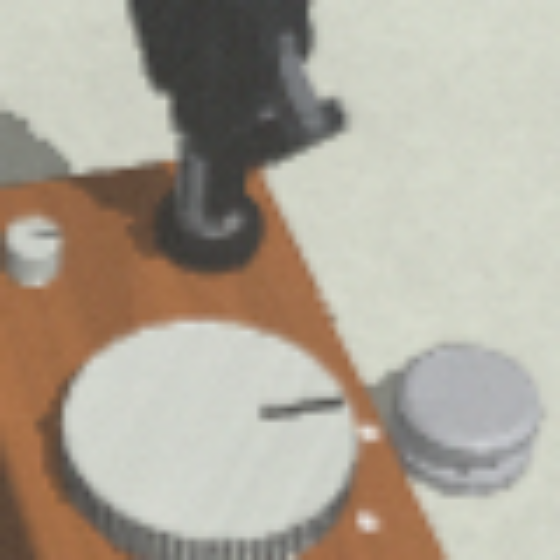

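```bash
python3 - <<'E'
from rig import r, optics
from h import *
c=optics.calibration("scene")
for z in(.07,.078,.082,.0857,.0917):
  p=w2px(c,np.array([.5118,-.0372,z]));print(z,p.round(1),((p-[220,160])*5).round(), ((p-[270,160])*7).round())
print([px2w(optics.calibration("top"),235.6,218.1,z).round(4) for z in (.0857,.0917)])
E
```

```text
0.07 [299.2 193.7] [396. 169.] [204. 236.]
0.078 [299.4 191.6] [397. 158.] [206. 221.]
0.082 [299.5 190.5] [398. 153.] [207. 214.]
0.0857 [299.6 189.5] [398. 148.] [207. 207.]
0.0917 [299.8 187.9] [399. 139.] [208. 195.]
[array([ 0.5116, -0.0378,  0.0857]), array([ 0.5111, -0.038 ,  0.0917])]
```

Emit:
{"method": "play_rows", "body": {
  "plan": [
    [1,[0,0,5],0],
    [1,[0,0,5],0],
    [1,[0,0,5],0]
  ]
}}

```text
t: 6.55
position: [0.5129, -0.0376, 0.0873]
tcp_rot: [0.703, -0.084, -0.701, -0.085]
force: [0.8, 1.3, 3.0]
gripper_width: 0.0
```

Emit:
{"method": "play_rows", "body": {
  "plan": [
    [1,[0,0,3],0],
    [1,[0,0,3],0]
  ]
}}

```text
t: 6.75
position: [0.5127, -0.0378, 0.0901]
tcp_rot: [0.703, -0.085, -0.701, -0.085]
force: [1.2, 0.8, 1.6]
gripper_width: 0.0
```

Emit:
{"method": "play_rows", "body": {
  "plan": [
    [1,[0,0,3],0],
    [1,[0,0,3],0]
  ]
}}

```text
t: 6.95
position: [0.5113, -0.0384, 0.0925]
tcp_rot: [-0.702, 0.085, 0.702, 0.085]
force: [-0.6, 0.0, -0.9]
gripper_width: 0.0001
```

The forces on release (3.0 N at 87.3 mm, 1.6 N at 90.1 mm, about 0 N at 92.5 mm) match a 4 N / 6 mm spring bottoming at 85.7 mm. So the press was complete. I'll retreat now.

Emit:
{"method": "play_rows", "body": {
  "plan": [
    [1,[0,0,30],0],
    [1,[0,0,70],0],
    [1,[-20,-30,100],0],
    [1,[-40,-70,120],0],
    [1,[-60,-110,130],0],
    [1,[-80,-150,130],0],
    [1,[-80,-160,130],0],
    [1,[-80,-160,130],0]
  ]
}}

```text
t: 7.75
position: [0.4302, -0.2004, 0.2222]
tcp_rot: [-0.701, 0.087, 0.702, 0.087]
force: [0.4, 0.8, -0.8]
gripper_width: 0.0002
```

```bash
python3 - <<'E'
from rig import r, optics
import cv2,numpy as np
s=r.observe();print(s["t"],s["position"],s["force"],s["joint_velocities"].round(3))
b=optics.read_camera("scene");t=optics.read_camera("top")
b=cv2.resize(b[160:280,220:380],None,fx=5,fy=5)
t=cv2.resize(t[100:250,180:380],None,fx=4,fy=4,interpolation=cv2.INTER_CUBIC)
cv2.imwrite("pics/s6.png",b[:,:,::-1]);cv2.imwrite("pics/t6.png",t[:,:,::-1])
E
```

```text
7.75 [ 0.43017555 -0.20035387  0.22218822] [ 0.36741972  0.83385904 -0.77611522] [-0.045  0.005 -0.072  0.001 -0.034  0.002 -0.017]
```

View pics/s6.png

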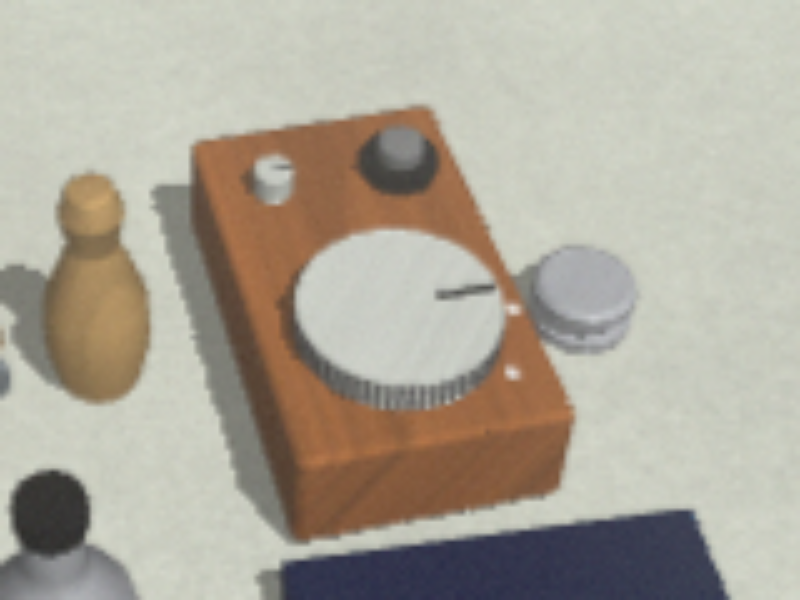

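View pics/t6.png

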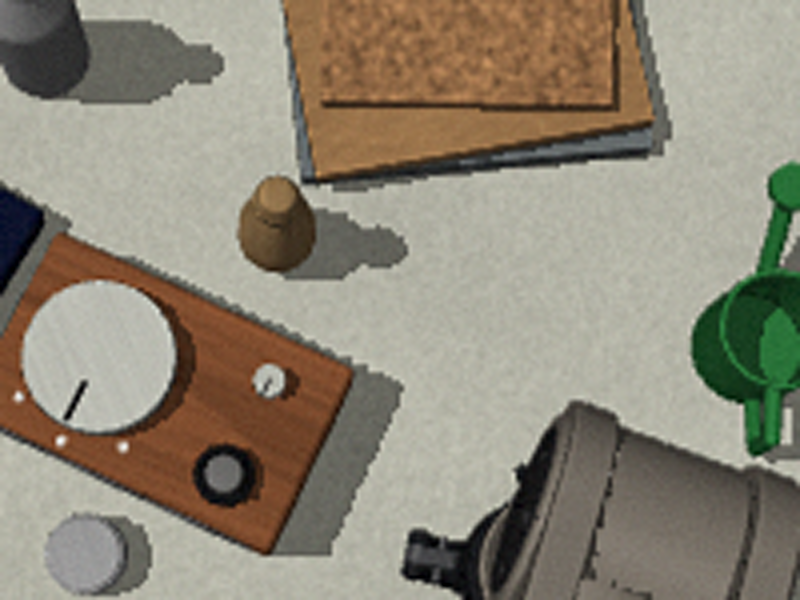

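The final pictures show the line aimed at the middle dot (top crop (75,400) towards (61,441)), the button up, and nothing else moved. The arm is clear, so I'm handing in.

```bash
python3 -c "
from rig import r
print(r.job_done())"
```

```text
the job is handed in; nothing more can be done
None
```

I turned the dial one click clockwise to the middle dot, pressed the round button right down and let it go, then handed the job in at about 8 s. The interface gives no verdict.

- **Dial:** I rubbed its top with the closed fingertips at about 10 N, turning 40°, then lifted off. In the wrist, scene and top pictures, the line points at the middle dot.
- **Button:** It hit a hard stop at a tip height of 85.7 mm with 22 N. On release the force fell from 3.0 N at 87.3 mm to 1.6 N at 90.1 mm and about zero at 92.5 mm. That fits the 6 mm, 4 N spring and shows the button is up again.
- **Everything else:** In the last pictures the speaker, tone knob, skittle, yo-yo, can and the visible part of the tin are where they started. The gripper is well clear, reading only sensor noise of about 1 N.

One estimate was off: I first took the button top to be about 85 mm up, but contact put it at about 92 mm. I went by the contact force, so it made no difference. No other check failed or disagreed.

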